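# Slide the fittings crate home into its bench bay and swing the keeper shut

### The job

Park the tall blue crate of steel fittings: push it low, near its base, so that it slides across the bench without rocking or tipping, until it stands flat against the back stop of the aluminium bay. Then push the red keeper arm with a fingertip until it is fully shut behind the crate, and move clear. Never lift or carry the crate, and leave everything else on the bench where it is.

Things in the scene. Friction and masses are not known exactly. Their poses are not given: they have to be found in the camera images.
- crate: Tall narrow open blue plastic crate packed with steel fittings, about 1.6 kg, loose: 80 along its x (push direction) x 150 along y x 115 high. Origin at the centre of its underside, z up. A white label is on its -x face, the one to push (towards +x). It takes 7 to 15 N to slide; pushed above about half its height it can tip.
- bay: Fixed aluminium bay on the bench, open at its -x side and top, no raised floor (yellow outline). Origin on the bench where the crate's underside centre lies when fully home; x points from mouth to back stop, y left. Back stop face at x = +40 mm. Side walls' inner faces at y = +-95, from x = -60 to +40. Walls 12 thick, 50 high. A 30 mm flared lead-in extends the right (-y) wall outwards to x = -82.
- bay_home (a point): Same point as the bay's origin, axes as the bay's: the crate's origin belongs here, crate x along bay x. The crate starts 85 to 120 mm short of it (towards -x), within 12 mm of the centre line and 0.2 rad of square.
- keeper_pivot (a point): Pivot axis (vertical) of the keeper, at bench level, at x = -56, y = +110 mm in the bay's frame; steel pin 20 mm in diameter and 55 mm high. Axes are those of the bay.
- keeper_tip (a point): Middle of the free end of the red keeper arm, 136 mm from the pivot axis and 32 mm above the bench. The arm is a flat bar 12 mm thick that stands from 14 to 50 mm above the bench (black rubber end, 14 mm thick). Its direction from the pivot follows from the two points.
- keeper (a joint): Keeper angle, rad. 0 = fully shut on its stop: arm along the bay's -y, across the mouth, 10 mm in front of a crate that is home. Grows as it opens (clockwise from above): 1.57 = arm along the bay's -x, 2.4 = fully open. Starts between 1.65 and 2.2, out of the crate's path. Stiff (0.12 N m of friction, 1 to 2 N pushes it) and stays where it is left.
- valve: Bystander: steel valve with a blue round handle, 76 x 32 x 74 high, origin at the centre of its underside. To the right of the crate.
- valve2: Bystander: steel valve with a black round handle, same size, right of the bay.
- tee: Bystander: steel tee fitting 60 x 26 x 52 high with a brass nut, right of the bay's mouth. Origin at the centre of its underside.
- leakfluid: Bystander: small white bottle with a blue cap, diameter 44, 95 high, behind and left of the bay. Origin at the centre of its underside.
- ferrules: Bystander: steel bowl, diameter 64, 45 high, behind the bay. Origin at the centre of its underside.
- wrench: Bystander: wrench 190 long lying on a black mat at the right.

How it is judged:
On the way, in this order (a step that is already met when the one before it is completed fails the run):
1. the crate stands home against the back stop, square, the keeper still open (x of crate in the frame of bay between -0.008 and 0.008 m and angle between the x axis of crate and the x axis of bay, either way round below 0.1 rad and value of joint keeper above 1.2 rad), for 0.2 s.
2. the keeper is shut behind the crate (value of joint keeper below 0.12 rad), for 0.2 s.
At the end, for the whole second after the job is handed in: The crate stands upright and at rest in the bay, within 8 mm of touching the back stop and within 0.1 rad of square, and the keeper is shut to within 0.12 rad (x of crate in the frame of bay between -0.008 and 0.008 m and y of crate in the frame of bay between -0.03 and 0.03 m and angle between the x axis of crate and the x axis of bay, either way round below 0.1 rad and angle between crate's own z axis and vertical below 0.05 rad and linear speed of crate below 0.02 m/s and value of joint keeper below 0.12 rad).
It fails at once if the crate is tipped or rocked by more than 0.2 rad (angle between crate's own z axis and vertical above 0.2 rad).
It fails at once if the crate is lifted by more than 15 mm (height (world z) of crate above 0.015 m).
It fails at once if a bystander is moved by more than 30 mm (distance of any of valve, valve2, tee, leakfluid, ferrules, wrench from where it was at the start of the episode above 0.03 m).
It also fails if it takes over 64 s, if anything falls off the work surface, if the arm or the gripper's body presses on something with over 40 N, if the wrist force passes 120 N, or if a joint passes its speed limit or range.

### The arm

A 7-joint arm with a two-finger parallel gripper is mounted at the origin on the work surface. World frame = base frame: x ahead of the robot, y to its left, z up, the work surface at z = 0. Lengths are in m, angles in rad, forces in N, time in s.
With the tool pointing down it reaches from about 0.35 to 0.9 m from the base axis. Payload 19.9 kg.
Tool frame: the origin (TCP) lies on the centre line of the jaws, within the pads' length; the fingertips stand 17 mm ahead of it and the grasp point (between the pads) lies 2 mm behind it; z points along the fingers, y is the line along which they close (so a half turn about z gives the same grasp; the last joint's range is limited). The gripper opens to 94 mm and grips with 3 to 60 N. Pads are 16 mm wide; open, the fingers measure 119 mm over their backs; the gripper's body (75 mm by 177 mm) begins 78 mm behind the grasp point.
Start: joints at [-1.216, 0.417, -0.01, 1.614, 0.005, 1.111, -0.053], TCP at [0.242, 0.576, 0.222] pointing down, gripper open.
Joint ranges: [-2.81, 2.81], [-0.39, 2.02], [-1.27, 1.25], [0.06, 2.57], [-1.19, 4.33], [0.19, 2], [-2.82, 2.82]. Speed limits (rad/s): [1.89, 1.89, 2.39, 2.39, 3.01, 3.01, 3.01].

### API

Orientations are given as a rotation vector (axis times angle).
In Python, from station import env gives the robot as it stands. The module is installed in compiled form; this text tells all that it offers.
- The arm moves only by the tool drive_tool, never from a script. Its argument "steps" is a list that holds one entry, the list of rows, each a list of 6 numbers: the shift along the tool's x, y, z in cm, then the turn, a rotation vector about the tool's x, y, z in rad. A call has 1 to 10 rows; each row shifts and turns the commanded pose from where the row before left it, along the tool's axes as they then stand; what a row does not reach is not made up. A row lasts 1/10 s, in which the tool goes at most 50 mm and 8.59 degrees, less where a joint would pass 70% of its speed; a pose out of reach is approached as far as the arm can. A call is refused whole if a number of a shift passes 5 or a number of a turn 0.15, either way. A call with a gripper value outside its range is refused whole. "hand" is the opening in per cent of the stroke, from 0 (shut) to 100 (fully open), set as the call begins (left out, the last holds). The fingers move at their own pace and stop on an object; "squeeze" is the grip in N (left out, the last holds). Time passes only in rows, so rows that do not move let the fingers close. It gives the time, the measured TCP pose, the force, the opening and the grip force at its end, in the units of the state.
- env.get_obs(): the state, without advancing time (a new reading comes with each control period).
- env.grab_frame(name): name is "side" or "top"; returns a dict with "image" (384x512x3 uint8, red, green, blue), "fx", "fy", "cx", "cy" (pixels), "k1" (the pictures are not rectified: a ray, as slopes to the right and down, at radius r is drawn at 1 + k1 r^2 times it, then the intrinsics apply), "view" (4x4, takes a point from world to camera coordinates). Camera axes: x right, y down, z forward; pixel columns grow to the right and rows downward; lengths in m; the calibration is good to about 2 mm. A picture is of the moment at which its call begins. There is no depth.
- env.hand_in(): hands the job in; it is judged then, once.
The state is a dict: "clock": time; "joint_pos": joint angles; "joint_velocities": joint speeds; "effort": joint torques, N m; "eef_pos": TCP position; "eef_rot": TCP orientation; "contact_force": force on the tool from outside, world axes, zero at the start; "moment": the same for the moment, N m; "width": finger opening in m; "finger_force": force on a finger pad.
Only numpy, scipy, OpenCV 4.12 (cv2) and the standard library are available. Lean on these libraries where they do the work, as an engineer would, in place of code of your own. Each camera call takes 0.05 s, during which the arm holds its last target. There are 200 camera calls.

## Working session

There is one attempt and no reset: what is moved stays moved. The work goes in short steps, Python scripts to look and compute and a tool call to move; the robot and the scene stay as the last step left them, time stands still between calls to the robot, and variables do not carry over. Pictures are saved under pics/ and viewed, at most 10 in all, crops included, and the job is handed in when it is done.

Besides the shell and the picture viewer there is one more tool, called after "Emit:" by a JSON object that holds its "fn" and its "kwargs", one argument or row to a line. drive_tool: Moves the arm, as the interface text tells. Its arguments: {"type":"object","properties":{"steps":{"type":"array"},"hand":{"type":"number"},"squeeze":{"type":"number"}},"required":["steps"]}

```bash
mkdir -p pics
cat > h.py <<'E'
import numpy as np, cv2
from scipy.spatial.transform import Rotation as R
from station import env
def grab(n,f):
    d=env.grab_frame(n); cv2.imwrite(f,d["image"][:,:,::-1]); 
    np.savez(f[:-4]+'.npz',**{k:d[k] for k in("fx","fy","cx","cy","k1","view")}); return d
def px2w(d,u,v,z):
    x=np.array([(u-d["cx"])/d["fx"],(v-d["cy"])/d["fy"]]); s=x.copy()
    for _ in range(30): s=x/(1+d["k1"]*(s@s))
    V=np.array(d["view"]); Rm=V[:3,:3]; c=-Rm.T@V[:3,3]; r=Rm.T@np.array([*s,1])
    return c+r*(z-c[2])/r[2]
def w2px(d,p):
    q=np.array(d["view"])@np.array([*p,1]); s=q[:2]/q[2]; s=s*(1+d["k1"]*(s@s))
    return np.array([d["fx"]*s[0]+d["cx"],d["fy"]*s[1]+d["cy"]])
E
python3 - <<'E'
from h import *
for n in("top","side"):
    d=grab(n,f"pics/{n}0.png"); V=np.array(d["view"]); print(n,d["fx"],d["k1"],-V[:3,:3].T@V[:3,3],V[2,:3])
    im=cv2.resize(d["image"],(800,600),interpolation=cv2.INTER_CUBIC); cv2.imwrite(f"pics/{n}0b.png",im[:,:,::-1])
o=env.get_obs();print(o)
E
```

```text
top 377.33762782097614 -0.0847604123477196 [ 0.53111298 -0.10316634  1.17719063] [ 8.31906657e-02  3.83039657e-04 -9.96533575e-01]
side 407.3300340538163 -0.10919572121405581 [ 0.54532283 -0.8774099   0.6309609 ] [ 0.08745626  0.78818785 -0.60918906]
{'clock': 0.1, 'joint_pos': array([-1.21550297,  0.41792091, -0.01034102,  1.61411281,  0.00469563,
        1.11069684, -0.0530044 ]), 'joint_velocities': array([-1.37787270e-03, -2.63743108e-03,  4.40625006e-05, -1.98843690e-03,
       -2.25655235e-03,  8.88191397e-04,  1.84176992e-05]), 'effort': array([ 2.16370383e-03, -8.52585053e+01,  6.40096497e-01, -4.26688671e+01,
       -4.88989998e-02,  1.64121226e-02, -2.67889945e-06]), 'eef_pos': array([0.24140126, 0.57614783, 0.22188401]), 'eef_rot': array([-6.19114354e-01, -3.07982712e+00,  1.73268618e-03]), 'contact_force': array([ 0.2513863 ,  0.12506342, -0.54677197]), 'moment': array([ 0.01499437, -0.02628659,  0.02624639]), 'finger_force': 0.0, 'width': 0.09360887776483504}
```

View pics/top0b.png

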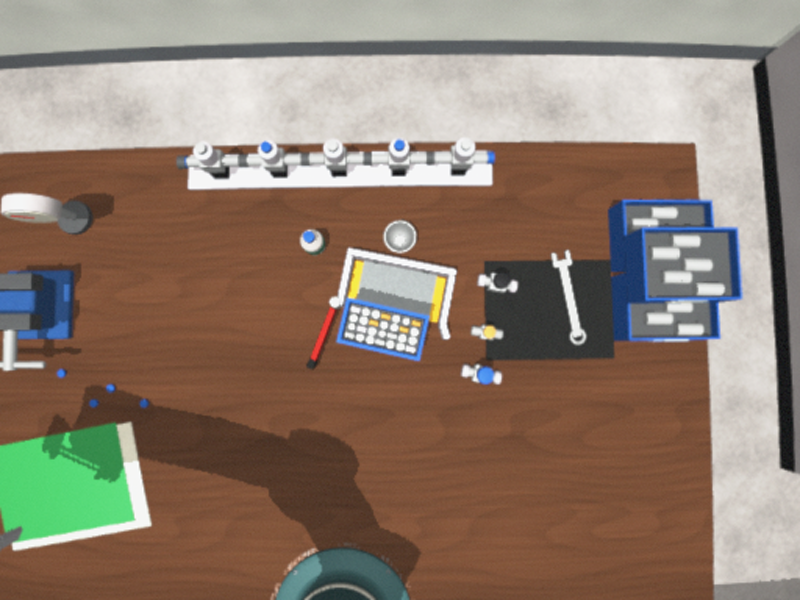

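View pics/side0b.png

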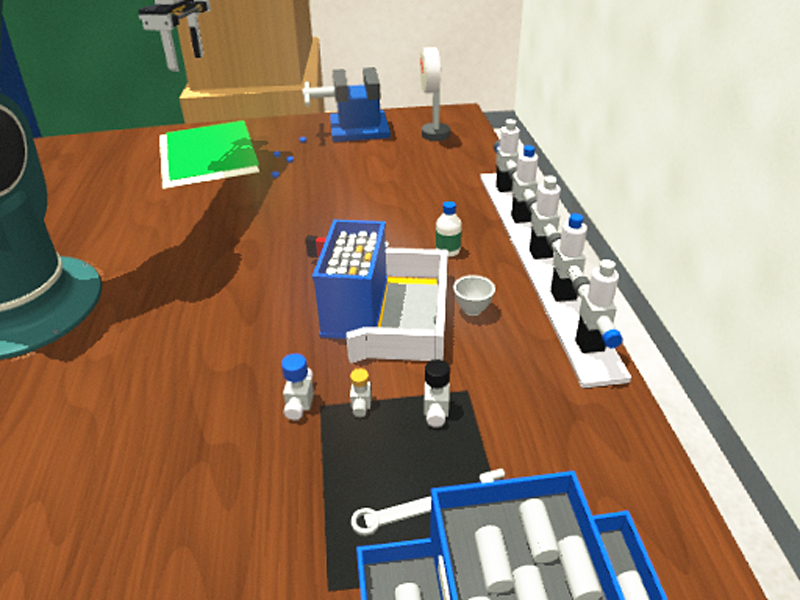

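The top view shows the crate at about (383,330), the bay walls (350,250)-(455,270), the keeper from (334,302) to (311,364), and the tee, valve and valve2 at (487,331), (482,374) and (497,281). The side view agrees with this. Next is a zoomed crop for the corners.

Run:
```python
import cv2
a=cv2.imread("pics/top0.png")[150:250,185:318]
cv2.imwrite("pics/c1.png",cv2.resize(a,None,fx=6,fy=6,interpolation=cv2.INTER_CUBIC))
```

```text
(no output)
```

View pics/c1.png

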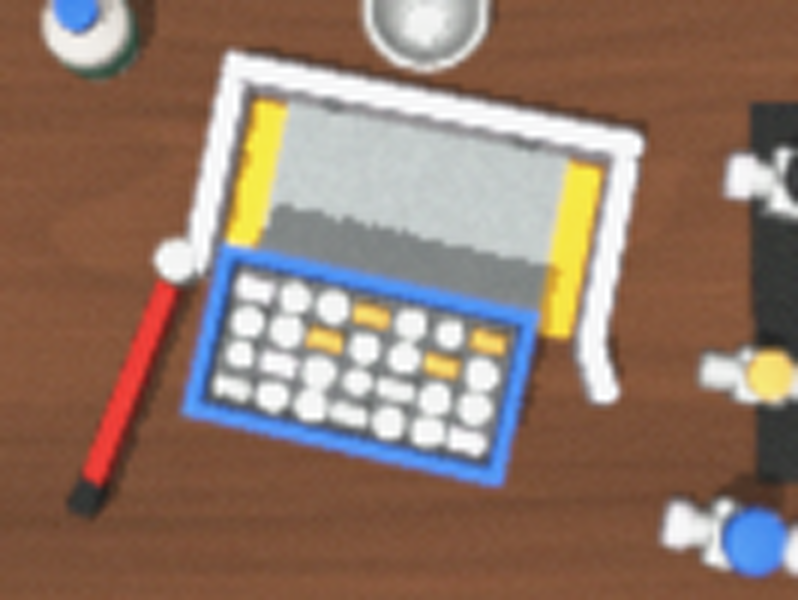

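```bash
cat > m.py <<'E'
from h import *
def P(d,a,z,off=(185,150),k=6): return px2w(d,(a[0]+.5)/k-.5+off[0],(a[1]+.5)/k-.5+off[1],z)[:2]
E
python3 - <<'E'
from m import *
d=dict(np.load("pics/top0.npz"))
C=[P(d,a,.115) for a in((224,246),(541,315),(502,486),(183,413))]
print("crate",np.round(C,4),[round(np.linalg.norm(C[i]-C[i-1]),4) for i in range(4)])
c=np.mean(C,0); yl=C[0]-C[1]+C[3]-C[2]; xl=C[0]-C[3]+C[1]-C[2]
print("center",c,"yaw",np.arctan2(*(-yl[0],yl[1])),np.arctan2(xl[1],xl[0]))
L=P(d,(228,50),.05);Rr=P(d,(643,137),.05); y=L-Rr; print("bay back",L,Rr,np.linalg.norm(y)); 
yaw=np.arctan2(-y[0],y[1]); ex=np.array([np.cos(yaw),np.sin(yaw)]); ey=np.array([-ex[1],ex[0]])
home=(L+Rr)/2-.052*ex; print("bay yaw",yaw,"home",home)
pv=P(d,(177,260),.055); tip=P(d,(85,498),.05)
for n,p in(("crate",c),("pivot",pv),("tip",tip),("tee",P(d,(750,375),.045)),("valve",P(d,(745,540),.06))): q=p-home; print(n,p,"bay:",q@ex,q@ey)
t=tip-pv; print("len",np.linalg.norm(t),"ang", np.arctan2(-(t@ex),-(t@ey)))
print(R.from_rotvec(env.get_obs()["eef_rot"]).as_matrix().round(3))
E
```

```text
crate [[ 0.6171 -0.0222]
 [ 0.5832 -0.171 ]
 [ 0.5035 -0.1517]
 [ 0.5388 -0.0027]] [np.float64(0.0807), np.float64(0.1526), np.float64(0.0821), np.float64(0.1531)]
center [ 0.5606531  -0.08689231] yaw -0.2283691670896103 -0.24065761133669808
bay back [ 0.72139006 -0.01947393] [ 0.67534634 -0.22768263] 0.2132390398805846
bay yaw -0.21763947359668945 home [ 0.64759489 -0.11235016]
crate [ 0.5606531  -0.08689231] bay: -0.0903878112894054 0.006084358277454073
pivot [0.61519098 0.00580895] bay: -0.05715304998626481 0.10837488934179682
tip [0.4975259 0.0522836] bay: -0.1820774511416219 0.1283463235970616
tee [ 0.55560641 -0.2797449 ] bay: -0.053673685759125296 -0.1833085297513641
valve [ 0.47428767 -0.27335926] bay: -0.13445292665426267 -0.19463230928667824
len 0.12651072756978735 ang 1.7293230380035154
[[-0.922  0.386 -0.   ]
 [ 0.386  0.922 -0.001]
 [-0.    -0.001 -1.   ]]
```

Emit:
{"fn": "drive_tool", "kwargs": {
  "steps": [
    [[0,0,0,0,0,-0.09],[0,0,0,0,0,-0.09],[-1,-1.5,0,0,0,0],[-1.8,-2.9,0,0,0,0],[-1.8,-2.9,0,0,0,0],[-1.8,-2.9,0,0,0,0],[-1.8,-2.9,0,0,0,0],[-1.8,-2.9,0,0,0,0],[-1.8,-2.9,0,0,0,0],[-1.8,-2.9,0,0,0,0]]
  ],
  "hand": 100
}}

```text
clock: 1.1
eef_pos: [0.3276, 0.3328, 0.2223]
eef_rot: [-0.34, -3.123, 0.0]
contact_force: [0.7, -0.5, 0.1]
width: 0.0937
finger_force: 0.0
```

Emit:
{"fn": "drive_tool", "kwargs": {
  "steps": [
    [[-1.8,-2.9,0,0,0,0],[-1.8,-2.9,0,0,0,0],[-1.8,-2.9,0,0,0,0],[-1.8,-2.9,0,0,0,0],[-1.8,-2.9,0,0,0,0],[-1.8,-2.9,0,0,0,0],[-1.8,-2.9,0,0,0,0],[-1.8,-2.9,0,0,0,0],[-1.8,-2.9,0,0,0,0],[-1.8,-2.9,0,0,0,0]]
  ]
}}

```text
clock: 2.1
eef_pos: [0.441, 0.0109, 0.2225]
eef_rot: [-0.34, -3.123, 0.0]
contact_force: [0.0, 0.8, 0.2]
width: 0.0939
finger_force: 0.0
```

Emit:
{"fn": "drive_tool", "kwargs": {
  "steps": [
    [[-1.8,-2.9,0,0,0,0],[-1.0,-1.5,0,0,0,0],[0,0,0,0,-0.1,0],[0,0,0,0,-0.1,0],[0,0,0,0,-0.1,0],[0,0,0,0,-0.1,0],[0,0,0,0,0,0],[0,0,0,0,0,0],[0,0,0,0,0,0]]
  ]
}}

```text
clock: 3.0
eef_pos: [0.4593, -0.0369, 0.2228]
eef_rot: [0.298, 2.728, -0.061]
contact_force: [-0.6, -0.3, -0.9]
width: 0.0941
finger_force: 0.0
```

```bash
cat >> m.py <<'E'
yaw=-.2176; home=np.array([.6476,-.1124,0]); B=R.from_euler('z',yaw).as_matrix()
def st(): 
    o=env.get_obs(); T=R.from_rotvec(o["eef_rot"]).as_matrix(); return o,T,B.T@(o["eef_pos"]-home)
def to(b):
    o,T,p=st(); print(round(o["clock"],1),"tcp bay",p.round(4),"F bay",(B.T@o["contact_force"]).round(1),"cm in tool",(100*T.T@B@(np.array(b)-p)).round(2))
E
python3 - <<'E'
from m import *
o,T,p=st(); print((B.T@T).round(3)); to((-.195,.006,.031))
E
```

```text
[[-0.921 -0.     0.388]
 [-0.     1.    -0.   ]
 [-0.388 -0.    -0.921]]
3.0 tcp bay [-0.2001  0.0331  0.2228] F bay [-0.5 -0.4 -0.9] cm in tool [ 6.98 -2.71 17.87]
```

Emit:
{"fn": "drive_tool", "kwargs": {
  "steps": [
    [[0.4,-0.2,1.0,0,0,0],[0.9,-0.4,2.3,0,0,0],[0.9,-0.4,2.3,0,0,0],[0.9,-0.4,2.3,0,0,0],[0.9,-0.4,2.3,0,0,0],[0.9,-0.4,2.3,0,0,0],[0.9,-0.3,2.3,0,0,0],[0.8,-0.2,2.0,0,0,0],[0.4,0,1.1,0,0,0],[0,0,0,0,0,0]]
  ]
}}

```text
clock: 4.0
eef_pos: [0.4543, -0.068, 0.0732]
eef_rot: [0.3, 2.742, -0.105]
contact_force: [0.1, -0.8, 0.6]
width: 0.0937
finger_force: 0.0
```

Run:
```python
from m import *
to((-.150,.006,.031)); to((-.054,.006,.031))
```

```text
4.0 tcp bay [-0.1983  0.0017  0.0732] F bay [ 0.3 -0.8  0.6] cm in tool [-2.88  0.6   5.71]
4.0 tcp bay [-0.1983  0.0017  0.0732] F bay [ 0.3 -0.8  0.6] cm in tool [-11.77   0.67   9.33]
```

Run:
```python
from m import *
o,T,p=st(); print(o["joint_pos"].round(3)); print((B.T@T).round(3))
```

```text
[ 0.11   0.231 -0.114  2.408  0.816  0.19   0.576]
[[-0.926  0.007  0.377]
 [-0.006  0.999 -0.032]
 [-0.377 -0.032 -0.925]]
```

```bash
cat >> m.py <<'E'
def tgt(t): return B@np.diag([-1,1,-1.])@R.from_euler('y',-t).as_matrix()
def turn(t):
    o,T,p=st(); print("turn",R.from_matrix(T.T@tgt(t)).as_rotvec().round(3))
E
python3 - <<'E'
from m import *
turn(.25)
E
```

```text
turn [-0.033  0.137  0.004]
```

Emit:
{"fn": "drive_tool", "kwargs": {
  "steps": [
    [[0,0,0,-0.016,0.07,0.002],[0,0,0,-0.017,0.067,0.002],[0,0,0,0,0,0],[0,0,0,0,0,0]]
  ]
}}

```text
clock: 4.4
eef_pos: [0.4548, -0.0691, 0.074]
eef_rot: [0.314, 2.846, -0.06]
contact_force: [-0.5, 0.6, -0.3]
width: 0.094
finger_force: 0.0
```

Run:
```python
from m import *
turn(.25); to((-.190,.006,.036)); print(env.get_obs()["joint_pos"].round(3))
```

```text
turn [-0.011  0.031 -0.001]
4.4 tcp bay [-0.1976  0.0006  0.074 ] F bay [-0.7  0.5 -0.3] cm in tool [0.32 0.58 3.86]
[ 0.364  0.262 -0.352  2.326  0.484  0.328  0.946]
```

Emit:
{"fn": "drive_tool", "kwargs": {
  "steps": [
    [[0,0.1,0.8,-0.011,0.031,0],[0.1,0.2,1.0,0,0,0],[0.1,0.2,1.0,0,0,0],[0.1,0.1,1.0,0,0,0],[0,0,0,0,0,0]]
  ]
}}

```text
clock: 4.9
eef_pos: [0.4617, -0.0631, 0.0355]
eef_rot: [0.308, 2.878, -0.04]
contact_force: [0.5, 0.5, 0.0]
width: 0.094
finger_force: 0.0
```

Run:
```python
from m import *
turn(.25); to((-.150,.006,.036)); print(env.get_obs()["joint_pos"].round(3))
```

```text
turn [-0.    -0.002  0.004]
4.9 tcp bay [-0.1922  0.008   0.0355] F bay [0.4 0.6 0. ] cm in tool [-4.1  -0.22  0.99]
[ 0.294  0.364 -0.285  2.308  0.553  0.277  0.879]
```

Position is good. I'll advance forward at (x −0.97, z +0.25) per cm until contact, then push slowly.

Emit:
{"fn": "drive_tool", "kwargs": {
  "steps": [
    [[-0.5,-0.1,0.13,0,0,0],[-0.9,-0.1,0.22,0,0,0],[-0.9,0,0.22,0,0,0],[-0.9,0,0.22,0,0,0],[-0.5,0,0.13,0,0,0],[-0.4,0,0.1,0,0,0],[-0.4,0,0.1,0,0,0],[-0.4,0,0.1,0,0,0],[-0.4,0,0.1,0,0,0],[-0.4,0,0.1,0,0,0]]
  ]
}}

```text
clock: 5.9
eef_pos: [0.5167, -0.0786, 0.0359]
eef_rot: [0.312, 2.882, -0.041]
contact_force: [-22.6, 4.4, 17.6]
width: 0.0939
finger_force: 11.0
```

Run:
```python
from m import *
turn(.25); to((-.053,.006,.036))
d=grab("side","pics/s1.png"); cv2.imwrite("pics/s1c.png",cv2.resize(d["image"][100:260,150:330,::-1],None,fx=3,fy=3))
```

```text
turn [-0.001 -0.006  0.002]
5.9 tcp bay [-0.1351  0.0048  0.0359] F bay [-23.   -0.6  17.6] cm in tool [-7.97  0.11  1.97]
```

View pics/s1c.png

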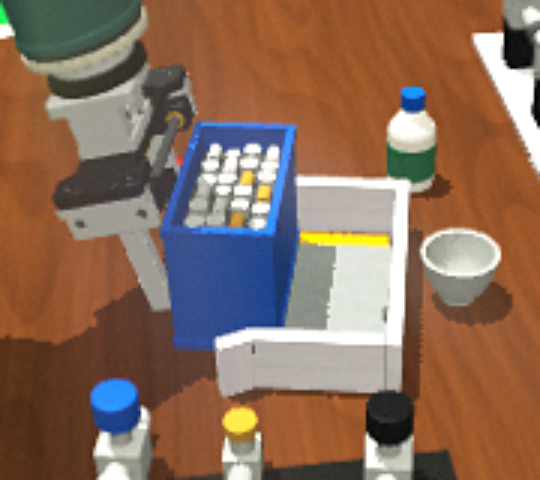

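The side view shows the crate upright, at about (235,235), with the fingertips on its face. The upward 17 N is suspicious, so I'll check where the force acts and estimate any tilt.

Run:
```python
from m import *
for i in range(3):
    d=env.grab_frame("top"); o,T,p=st(); F=B.T@o["contact_force"]; M=B.T@o["moment"]; print("F",F.round(1),"M",M.round(2))
    cv2.imwrite("pics/t1c.png",cv2.resize(d["image"][130:250,185:318,::-1],None,fx=5,fy=5))
```

```text
F [-13.4  -1.2   8.3] M [-0.3   2.75 -0.12]
F [-13.4  -1.4   6.2] M [-0.25  2.74 -0.1 ]
F [-12.9  -0.5   7. ] M [-0.25  2.7  -0.05]
```

View pics/t1c.png

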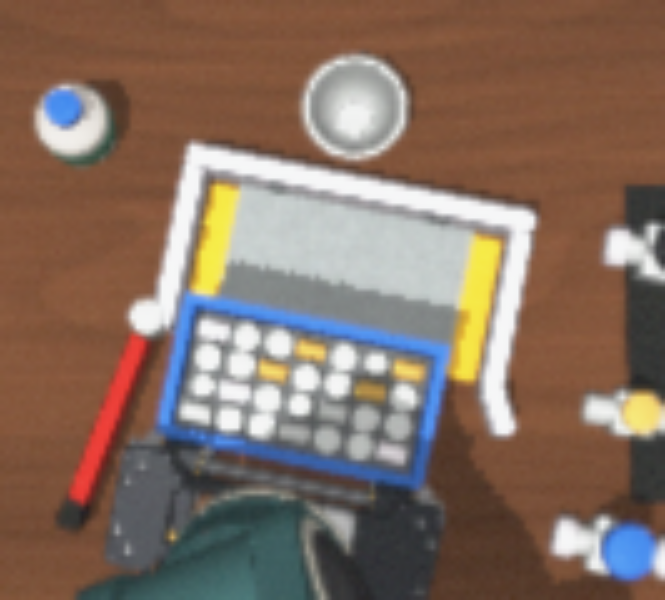

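```bash
cat >> m.py <<'E'
def crate(d,cs,off,k):
    C=[P(d,a,.115,off,k) for a in cs]; c=np.mean(C,0); yl=C[0]-C[1]+C[3]-C[2]
    print("crate bay",(B.T@(np.array([*c,0])-home)).round(4),"rel yaw",round(np.arctan2(-yl[0],yl[1])-yaw,3),[round(np.linalg.norm(C[i]-C[i-1]),4) for i in range(4)])
E
python3 - <<'E'
from m import *
crate(dict(np.load("pics/top0.npz")),[(188,297),(453,345),(420,488),(157,430)],(185,130),5)
E
```

```text
crate bay [-0.0824  0.0064  0.    ] rel yaw 0.011 [np.float64(0.077), np.float64(0.1521), np.float64(0.0825), np.float64(0.1513)]
```

Emit:
{"fn": "drive_tool", "kwargs": {
  "steps": [
    [[-0.4,0,0.1,0,0,0],[-0.4,0,0.1,0,0,0],[-0.4,0,0.1,0,0,0],[-0.4,0,0.1,0,0,0]]
  ]
}}

```text
clock: 6.5
eef_pos: [0.533, -0.0819, 0.036]
eef_rot: [0.312, 2.882, -0.04]
contact_force: [-17.9, 4.5, 12.1]
width: 0.0937
finger_force: 9.2
```

Emit:
{"fn": "drive_tool", "kwargs": {
  "steps": [
    [[-0.4,0,0.1,0,0,0],[-0.4,0,0.1,0,0,0],[-0.4,0,0.1,0,0,0],[-0.4,0,0.1,0,0,0],[-0.4,0,0.1,0,0,0],[-0.4,0,0.1,0,0,0],[-0.4,0,0.1,0,0,0],[-0.4,0,0.1,0,0,0]]
  ]
}}

```text
clock: 7.3
eef_pos: [0.5654, -0.089, 0.036]
eef_rot: [0.312, 2.882, -0.04]
contact_force: [-16.2, 3.2, 8.2]
width: 0.0941
finger_force: 8.0
```

Run:
```python
from m import *
turn(.25); to((-.053,.006,.036))
d=grab("side","pics/s2.png"); cv2.imwrite("pics/s2c.png",cv2.resize(d["image"][100:260,150:330,::-1],None,fx=3,fy=3))
```

```text
turn [-0.001 -0.006  0.002]
7.3 tcp bay [-0.0853  0.0051  0.036 ] F bay [-16.5  -0.4   8.2] cm in tool [-3.13  0.08  0.78]
```

View pics/s2c.png

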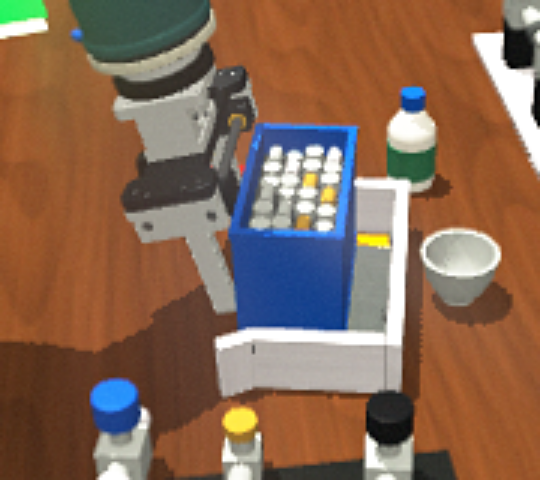

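The crate stands upright at about (297,230) in the crop, inside the bay mouth and sliding well, with about 30 mm left to go. I'll push on and check the force near the stop.

Emit:
{"fn": "drive_tool", "kwargs": {
  "steps": [
    [[-0.4,0,0.1,0,0,0],[-0.4,0,0.1,0,0,0],[-0.4,0,0.1,0,0,0],[-0.4,0,0.1,0,0,0],[-0.4,0,0.1,0,0,0],[-0.3,0,0.08,0,0,0]]
  ]
}}

```text
clock: 7.95
eef_pos: [0.5888, -0.094, 0.036]
eef_rot: [0.312, 2.881, -0.04]
contact_force: [-14.8, 3.3, 9.2]
width: 0.094
finger_force: 7.9
```

Emit:
{"fn": "drive_tool", "kwargs": {
  "steps": [
    [[-0.2,0,0.05,0,0,0],[-0.2,0,0.05,0,0,0]]
  ]
}}

```text
clock: 8.15
eef_pos: [0.5927, -0.0949, 0.0361]
eef_rot: [0.312, 2.882, -0.04]
contact_force: [-15.4, 2.9, 9.9]
width: 0.0941
finger_force: 7.9
```

Emit:
{"fn": "drive_tool", "kwargs": {
  "steps": [
    [[-0.2,0,0.05,0,0,0]]
  ]
}}

```text
clock: 8.25
eef_pos: [0.5946, -0.0953, 0.036]
eef_rot: [0.312, 2.882, -0.04]
contact_force: [-15.6, 3.3, 8.1]
width: 0.0942
finger_force: 7.7
```

Emit:
{"fn": "drive_tool", "kwargs": {
  "steps": [
    [[-0.2,0,0.05,0,0,0]]
  ]
}}

```text
clock: 8.35
eef_pos: [0.5967, -0.0957, 0.0361]
eef_rot: [0.312, 2.882, -0.04]
contact_force: [-14.9, 3.6, 7.7]
width: 0.0939
finger_force: 7.6
```

Emit:
{"fn": "drive_tool", "kwargs": {
  "steps": [
    [[-0.15,0,0.04,0,0,0]]
  ]
}}

```text
clock: 8.45
eef_pos: [0.5982, -0.0961, 0.036]
eef_rot: [0.312, 2.882, -0.04]
contact_force: [-17.4, 3.6, 9.2]
width: 0.0939
finger_force: 9.1
```

Emit:
{"fn": "drive_tool", "kwargs": {
  "steps": [
    [[-0.1,0,0.03,0,0,0]]
  ]
}}

```text
clock: 8.55
eef_pos: [0.5985, -0.0962, 0.0359]
eef_rot: [0.312, 2.883, -0.04]
contact_force: [-28.6, 5.3, 23.4]
width: 0.094
finger_force: 14.5
```

Emit:
{"fn": "drive_tool", "kwargs": {
  "steps": [
    [[0,0,0,0,0,0],[0,0,0,0,0,0],[0.3,0,-0.08,0,0,0],[1.0,0,-0.26,0,0,0],[2.0,0,-0.5,0,0,0],[2.4,0,-0.6,0,0,0],[2.4,0,-0.6,0,0,0],[2.0,0,-0.5,0,0,0],[1.0,0,-0.26,0,0,0],[0,0,0,0,0,0]]
  ]
}}

```text
clock: 9.55
eef_pos: [0.4889, -0.0719, 0.037]
eef_rot: [0.311, 2.877, -0.039]
contact_force: [0.5, -1.5, -0.1]
width: 0.0942
finger_force: 0.0
```

Run:
```python
from m import *
turn(.25); to((-.165,.006,.13));to((-.16,.19,.13))
d=grab("top","pics/t2.png"); cv2.imwrite("pics/t2c.png",cv2.resize(d["image"][145:245,185:318,::-1],None,fx=6,fy=6,interpolation=cv2.INTER_CUBIC))
```

```text
turn [ 0.    -0.001  0.002]
9.6 tcp bay [-0.1637  0.0053  0.037 ] F bay [ 0.8 -1.3 -0.1] cm in tool [-2.16  0.07 -9.05]
9.6 tcp bay [-0.1637  0.0053  0.037 ] F bay [ 0.8 -1.3 -0.1] cm in tool [-2.69 18.47 -8.92]
```

View pics/t2c.png

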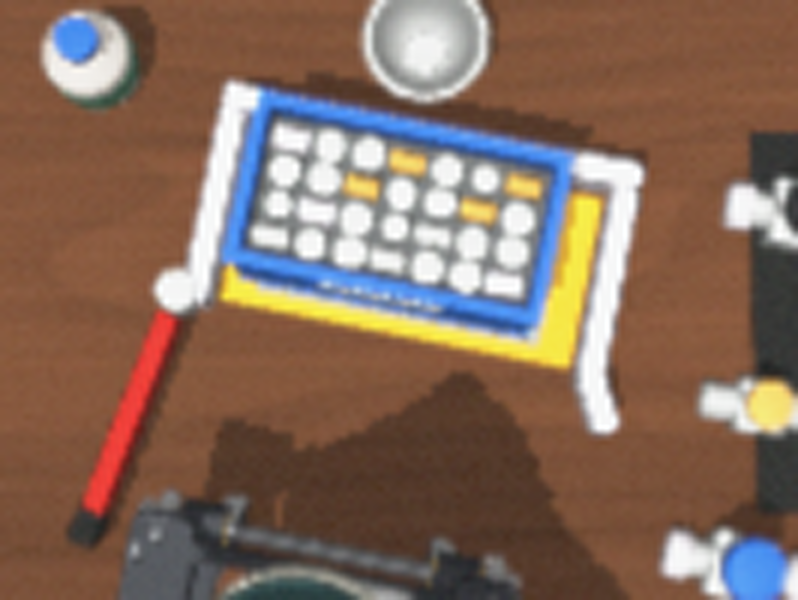

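The crate is home against the back stop and upright, with top corners (263,88), (573,160), (540,325) and (228,258). The keeper has not moved. I'll check those numbers, lift, shut the hand and go left of the keeper.

Run:
```python
from m import *
crate(dict(np.load("pics/t2.npz")),[(263,88),(573,160),(540,325),(228,258)],(185,145),6)
```

```text
crate bay [-0.0002  0.0067  0.    ] rel yaw -0.013 [np.float64(0.0825), np.float64(0.1508), np.float64(0.0798), np.float64(0.1502)]
```

Emit:
{"fn": "drive_tool", "kwargs": {
  "steps": [
    [[-0.1,0,-1,0,0,0],[-0.5,0,-2,0,0,0],[-0.6,0,-2.2,0,0,0],[-0.6,0,-2.2,0,0,0],[-0.3,0.5,-1.2,0,0,0],[-0.1,2,-0.2,0,0,0],[-0.1,3,0,0,0,0],[-0.1,3,0,0,0,0],[-0.1,3,0,0,0,0],[0,3,0,0,0,0]]
  ],
  "hand": 0,
  "squeeze": 10
}}

```text
clock: 10.6
eef_pos: [0.5237, 0.0706, 0.1285]
eef_rot: [0.312, 2.877, -0.039]
contact_force: [0.1, 0.4, -0.3]
width: 0.0173
finger_force: 0.0
```

Emit:
{"fn": "drive_tool", "kwargs": {
  "steps": [
    [[0,2.5,0,0,0,0],[0,1.5,0,0,0,0],[0,0,0,0,0,0],[0,0,0,0,0,0]]
  ]
}}

```text
clock: 11.0
eef_pos: [0.5317, 0.108, 0.1282]
eef_rot: [0.311, 2.877, -0.039]
contact_force: [0.1, 0.0, -0.0]
width: 0.0005
finger_force: 0.0
```

Run:
```python
from m import *
turn(.25); to((-.16,.19,.045))
```

```text
turn [ 0.    -0.001  0.002]
11.0 tcp bay [-0.1608  0.1902  0.1282] F bay [ 0.1  0.  -0. ] cm in tool [ 1.97 -0.02  8.08]
```

Emit:
{"fn": "drive_tool", "kwargs": {
  "steps": [
    [[0.3,0,1.1,0,0,0],[0.5,0,2,0,0,0],[0.5,0,2,0,0,0],[0.5,0,2,0,0,0],[0.2,0,1,0,0,0],[0,0,0,0,0,0]]
  ]
}}

```text
clock: 11.6
eef_pos: [0.5315, 0.1073, 0.0434]
eef_rot: [0.312, 2.879, -0.04]
contact_force: [0.2, 0.2, 0.5]
width: 0.0007
finger_force: 0.0
```

Run:
```python
from m import *
o,T,p=st(); turn(.25); print(p.round(4))
q=p; 
for a in [1.8,1.65,1.5,1.35,1.2,1.05,.9,.75,.6,.45,.3,.2,.1,.05,0]:
    n=np.array([-np.cos(a),np.sin(a)]); dr=np.array([-np.sin(a),-np.cos(a)])
    h=8*abs(n[0])+12.5*abs(n[1]); c=np.array([-56,110])+105*dr+n*(6+h)
    t=np.array([(c[0]-3)/1e3,c[1]/1e3,.045]); print(a,(t*1e3).round(0),(100*T.T@B@(t-q)).round(2)); q=t
```

```text
turn [-0.001 -0.003  0.002]
[-0.1608  0.1894  0.0434]
1.8 [-157.  153.   45.] [-0.43 -3.61 -0.05]
1.65 [-162.  137.   45.] [ 0.53 -1.6  -0.13]
1.5 [-165.  122.   45.] [ 0.29 -1.58 -0.07]
1.35 [-166.  106.   45.] [ 0.07 -1.51 -0.02]
1.2 [-164.   91.   45.] [-0.14 -1.54  0.04]
1.05 [-160.   76.   45.] [-0.37 -1.53  0.1 ]
0.9 [-154.   61.   45.] [-0.61 -1.48  0.15]
0.75 [-145.   47.   45.] [-0.84 -1.39  0.21]
0.6 [-135.   34.   45.] [-1.06 -1.26  0.27]
0.45 [-121.   24.   45.] [-1.26 -1.09  0.32]
0.3 [-107.   15.   45.] [-1.44 -0.88  0.36]
0.2 [-96.  10.  45.] [-1.04 -0.45  0.26]
0.1 [-85.   7.  45.] [-1.09 -0.33  0.27]
0.05 [-79.   6.  45.] [-0.56 -0.12  0.14]
0 [-73.   5.  45.] [-0.57 -0.09  0.14]
```

Emit:
{"fn": "drive_tool", "kwargs": {
  "steps": [
    [[-0.2,-1.2,-0.05,0,0,0],[-0.2,-1.2,0,0,0,0],[0,-1.2,0,0,0,0],[0.25,-0.8,-0.06,0,0,0],[0.25,-0.8,-0.06,0,0,0],[0.15,-0.8,-0.04,0,0,0],[0.15,-0.8,-0.03,0,0,0],[0.04,-0.75,-0.01,0,0,0],[0.04,-0.75,-0.01,0,0,0]]
  ]
}}

```text
clock: 12.5
eef_pos: [0.5091, 0.0276, 0.0462]
eef_rot: [0.311, 2.877, -0.039]
contact_force: [0.8, 1.9, -0.2]
width: 0.0005
finger_force: 0.7
```

Emit:
{"fn": "drive_tool", "kwargs": {
  "steps": [
    [[-0.07,-0.77,0.02,0,0,0],[-0.07,-0.77,0.02,0,0,0],[-0.18,-0.77,0.05,0,0,0],[-0.19,-0.76,0.05,0,0,0],[-0.3,-0.74,0.08,0,0,0],[-0.31,-0.74,0.08,0,0,0],[-0.42,-0.7,0.1,0,0,0],[-0.42,-0.69,0.1,0,0,0],[0,0,0,0,0,0]]
  ]
}}

```text
clock: 13.4
eef_pos: [0.5167, -0.0357, 0.0461]
eef_rot: [0.314, 2.877, -0.04]
contact_force: [1.2, -0.4, 0.5]
width: 0.0003
finger_force: 0.0
```

Run:
```python
from m import *
turn(.25); to((-.145,.047,.045))
d=grab("top","pics/t3.png"); cv2.imwrite("pics/t3c.png",cv2.resize(d["image"][145:245,185:318,::-1],None,fx=5,fy=5,interpolation=cv2.INTER_CUBIC))
```

```text
turn [-0.    -0.001  0.   ]
13.4 tcp bay [-0.1444  0.0466  0.0461] F bay [ 1.2 -0.2  0.5] cm in tool [0.08 0.04 0.09]
```

View pics/t3c.png

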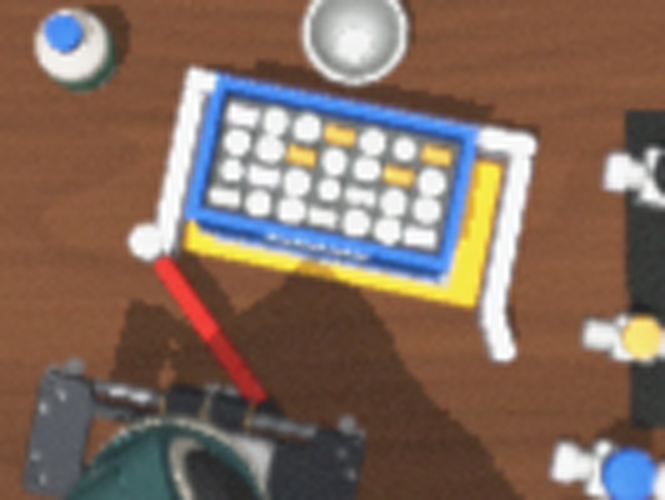

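The keeper is half shut: the arm runs from (150,250) to (265,400), and the crate is still home. I'll continue the arc.

Emit:
{"fn": "drive_tool", "kwargs": {
  "steps": [
    [[-0.53,-0.63,0.13,0,0,0],[-0.53,-0.63,0.13,0,0,0],[-0.63,-0.55,0.16,0,0,0],[-0.63,-0.54,0.16,0,0,0],[-0.72,-0.44,0.18,0,0,0],[-0.72,-0.44,0.18,0,0,0],[-0.52,-0.23,0.13,0,0,0],[-0.52,-0.22,0.13,0,0,0],[-0.5,-0.17,0.13,0,0,0],[-0.5,-0.16,0.13,0,0,0]]
  ]
}}

```text
clock: 14.45
eef_pos: [0.5665, -0.0864, 0.0463]
eef_rot: [0.311, 2.877, -0.039]
contact_force: [-0.7, 1.3, -0.1]
width: 0.0002
finger_force: 0.6
```

Emit:
{"fn": "drive_tool", "kwargs": {
  "steps": [
    [[-0.3,-0.05,0.07,0,0,0],[-0.3,-0.05,0.07,0,0,0]]
  ]
}}

```text
clock: 14.65
eef_pos: [0.5722, -0.0887, 0.0464]
eef_rot: [0.312, 2.877, -0.039]
contact_force: [-0.1, 0.7, -1.0]
width: 0.0002
finger_force: 0.6
```

Emit:
{"fn": "drive_tool", "kwargs": {
  "steps": [
    [[-0.2,0,0.05,0,0,0]]
  ]
}}

```text
clock: 14.75
eef_pos: [0.5742, -0.0892, 0.0464]
eef_rot: [0.312, 2.877, -0.039]
contact_force: [-0.9, 0.6, -0.7]
width: 0.0008
finger_force: 0.6
```

Emit:
{"fn": "drive_tool", "kwargs": {
  "steps": [
    [[-0.2,0,0.05,0,0,0]]
  ]
}}

```text
clock: 14.85
eef_pos: [0.576, -0.0896, 0.0464]
eef_rot: [0.312, 2.877, -0.039]
contact_force: [-1.3, -0.3, -0.6]
width: 0.0006
finger_force: 0.6
```

Run:
```python
from m import *
turn(.25); to((-.073,.005,.045))
```

```text
turn [ 0.    -0.001  0.002]
14.8 tcp bay [-0.0748  0.0068  0.0464] F bay [-1.2 -0.6 -0.6] cm in tool [-0.14 -0.18  0.18]
```

Near the stop. Small steps until the force rises.

Emit:
{"fn": "drive_tool", "kwargs": {
  "steps": [
    [[-0.15,0,0.04,0,0,0],[0,0,0,0,0,0]]
  ]
}}

```text
clock: 15.05
eef_pos: [0.577, -0.0899, 0.0462]
eef_rot: [0.312, 2.878, -0.04]
contact_force: [-6.6, 0.0, 2.2]
width: 0.001
finger_force: 2.7
```

Emit:
{"fn": "drive_tool", "kwargs": {
  "steps": [
    [[-0.1,0,0.03,0,0,0],[0,0,0,0,0,0]]
  ]
}}

```text
clock: 15.25
eef_pos: [0.5774, -0.09, 0.046]
eef_rot: [0.312, 2.879, -0.04]
contact_force: [-12.2, 1.5, 8.4]
width: 0.0002
finger_force: 6.1
```

Emit:
{"fn": "drive_tool", "kwargs": {
  "steps": [
    [[-0.1,0,0.03,0,0,0],[0,0,0,0,0,0]]
  ]
}}

```text
clock: 15.45
eef_pos: [0.5776, -0.0901, 0.0458]
eef_rot: [0.312, 2.881, -0.04]
contact_force: [-17.9, 2.8, 13.3]
width: 0.0008
finger_force: 9.3
```

The stop is reached. Moving clear.

Emit:
{"fn": "drive_tool", "kwargs": {
  "steps": [
    [[0,0,0,0,0,0],[0,0,0,0,0,0],[0.5,0,-0.13,0,0,0],[1.5,0,-0.4,0,0,0],[2.5,0,-0.6,0,0,0],[2.5,0,-1,0,0,0],[1,0,-2,0,0,0],[0,0,-2.5,0,0,0],[0,0,-2.5,0,0,0],[0,0,-1,0,0,0]]
  ]
}}

```text
clock: 16.45
eef_pos: [0.48, -0.0683, 0.1269]
eef_rot: [0.311, 2.874, -0.04]
contact_force: [-0.2, -1.1, 0.2]
width: 0.0005
finger_force: 0.0
```

Emit:
{"fn": "drive_tool", "kwargs": {
  "steps": [
    [[0,0,0,0,0,0],[0,0,0,0,0,0]]
  ]
}}

```text
clock: 16.65
eef_pos: [0.4797, -0.0686, 0.1247]
eef_rot: [0.312, 2.876, -0.039]
contact_force: [0.3, 0.4, -0.1]
width: 0.0003
finger_force: 0.0
```

Run:
```python
from m import *
d=grab("top","pics/t4.png"); cv2.imwrite("pics/t4c.png",cv2.resize(d["image"][145:245,185:318,::-1],None,fx=6,fy=6,interpolation=cv2.INTER_CUBIC))
```

```text
(no output)
```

View pics/t4c.png

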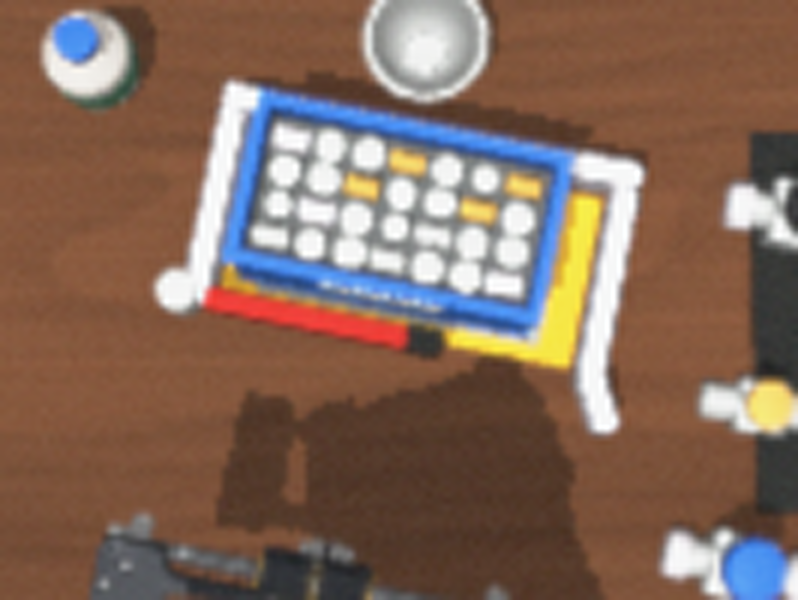

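The keeper lies across the mouth, from (205,297) to (440,342), parallel to the back wall. The crate is unchanged at home and the bystanders in the crop have not moved. Handing in.

```bash
python3 -c "
from station import env
print(env.hand_in())"
```

```text
the job is handed in; nothing more can be done
None
```

The job is handed in: in the last pictures the crate stands square against the back stop, measured within about 1 mm, the keeper is fully shut behind it, and the arm is clear; the hand-in call gave no verdict.

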